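# Level the carving table with its two lifting knobs

### The job

The small plywood carving table on the green stand is standing crooked: turn its two red wing knobs until the plywood plate is level in every direction, to within a degree. Adjust it only with the knobs, without leaning on the plate, and leave the glue, tape, screwdriver and spare wooden blank where they lie.

Things in the scene. Friction and masses are not known exactly. Their poses are not given: they have to be found in the camera images.
- stand: Green cast base fixed to the bench, 250 mm (x) by 290 mm (y), 16 mm thick; origin: centre of its underside, z up. +x is the pivot's side (away from the robot), +y the left knob's side. Two yellow square pillars, 14 mm wide, stand at x -115, y +65 and -65 mm, 5 mm off the plate's near edge: their tops (z 68 mm) are flush with the plate's top face when it is level.
- plate: Plywood plate 205 mm (x) by 170 mm (y) by 14 mm, with a pale paddle blank strapped on top (25 mm high with its cleats) and a lug out to each knob's spindle. Tilts both ways on a ball pivot. Origin: the pivot, on the plate's top face, fixed at x 90, y 0, z 68 mm of the stand; z is square to the top face, so level means z vertical. Covers x -190 to +15 mm, y -85 to +85 mm in its frame.
- knob_left: Red wing knob on an upright spindle at x -23, y +113 mm of the stand, clear all round. Origin on its axis at its foot, 105 mm above the bench, z up; it turns but never rises. The wing is a bar 70 mm long along the knob's x (white mark on its +x half), 18 mm wide along y, 8 to 40 mm above the origin. Stiff (0.2 to 0.3 N m), stays where left. Stops are over 4 rad either side of level.
- knob_right: The same knob at x -23, y -113 mm of the stand. It stands on a rocker bar that the left knob tips, so it leans with the plate, by up to about 4 degrees (3 mm at the knob), until the left side is right. Either knob turned clockwise, seen from above, lifts the plate's lug at that knob by 3.8 mm per radian; anticlockwise lowers it.
- plate_mid (a point): Middle of the plate's top face, 90 mm to the near side of the pivot; same axes as the plate. The knobs are 160 mm from the pivot, on lines at right angles: one radian of one knob tilts the plate 0.0239 rad about the line from the pivot to the other knob. At the start the left lug is 7 to 11 mm too high, the right lug anywhere from 11 mm too low to 11 mm too high.
- glue: Bystander: white glue bottle, 60 mm across and 150 mm tall, standing; origin at the centre of its underside.
- tape: Bystander: black tape roll lying flat, 90 mm across, 40 mm high; origin at the centre of its underside.
- driver: Bystander: blue-handled screwdriver 200 mm long lying on the bench along its x.
- blank: Bystander: loose pale wooden blank about 225 mm long, 50 mm wide, 18 mm thick, lying flat along its x.

How it is judged:
By the outcome, as a careful person would: the job done as asked, in the order asked, and still so for the second after the job is handed in, with the robot touching nothing.
It also fails if it takes over 72 s, if anything falls off the work surface, if the arm or the gripper's body presses on something with over 40 N, if the wrist force passes 120 N, or if a joint passes its speed limit or range.

### The arm

A 7-joint arm with a two-finger parallel gripper is mounted at the origin on the work surface. World frame = base frame: x ahead of the robot, y to its left, z up, the work surface at z = 0. Lengths are in mm, angles in rad, forces in N, time in s.
With the tool pointing down it reaches from about 400 to 875 mm from the base axis. Payload 19.3 kg.
Tool frame: the origin (TCP) lies midway between the tips of the shut fingers; the grasp point (between the pads) lies 19 mm behind it (ctrl.tcp_to_grasp is the distance from the TCP to the grasp point, in mm); z points along the fingers, y is the direction in which the jaws open and shut (so a half turn about z gives the same grasp; the last joint's range is limited). The gripper opens to 85 mm and grips with 20 to 120 N. Pads are 22 mm wide; open, the fingers measure 114 mm over their backs; the gripper's body (76 mm by 85 mm) begins 54 mm behind the grasp point. The pads swing forward as they close: fully open they stand 13 mm farther back than shut.
Start: joints at [-1.362, 0.521, -0.036, 1.599, 0.021, 1.021, -0.113], TCP at [172.021, 600.852, 231.291] pointing down, gripper open.
Joint ranges: [-2.91, 2.91], [-0.3, 2.13], [-1.5, 1.42], [0.17, 2.43], [-1.26, 4.41], [0.16, 1.93], [-2.52, 2.52]. Speed limits (rad/s): [1.89, 1.89, 2.39, 2.39, 3.01, 3.01, 3.01].

### API

Orientations are given as a unit quaternion [x, y, z, w].
In Python, from cell import ctrl gives the robot as it stands.
- The arm moves only by the tool carry_out, never from a script. Its argument "targets" is a list of rows, each an object of numbers: "claw": the opening, from 0 (shut) to 1 (fully open); "tx", "ty", "tz": the shift along the tool's x, y, z in cm; "wx", "wy", "wz": the turn, a rotation vector about the tool's x, y, z in degrees. In form: [{"claw": .., "tx": .., "ty": .., "tz": .., "wx": .., "wy": .., "wz": ..}, ...]. A call has 1 to 20 rows; each row is the pose to reach, as a shift and turn from the pose commanded when the call began, along the tool's axes at that moment; what a row does not reach only later rows make up. A row lasts 1/8 s, in which the tool goes at most 62.5 mm and 10.7 degrees, less where a joint would pass 70% of its speed; a pose out of reach is approached as far as the arm can. A call with a gripper value outside its range is refused whole. The fingers move at their own pace and stop on an object; the grip force is fixed at half the most. Time passes only in rows, so rows that repeat a pose let the fingers close. It gives the time, the measured TCP pose, the force and the opening at its end, in the units of the state.
- ctrl.sense(): the state, without advancing time (a new reading comes with each control period).
- ctrl.get_image(name): name is "side" or "top"; returns the picture (400x640x3 uint8, red, green, blue); there is no depth.
- ctrl.camera_model(name): a dict with "intrinsics" (3x3 intrinsics, pixels), "world_from_camera" (4x4, takes a point from camera to world coordinates). Camera axes: x right, y down, z forward; pixel columns grow to the right and rows downward; lengths in mm; the calibration is good to about 2 mm. A picture is of the moment at which its call begins. camera_model takes no time and is no camera call.
- ctrl.job_done(): hands the job in, once; it reports no verdict.
The state is a dict: "time_s": time; "joints": joint angles; "qvel": joint speeds; "joint_efforts": joint torques, N m; "ee_pos": TCP position; "eef_rot": TCP orientation; "ft_force": force on the tool from outside, world axes, zero at the start; "moment": the same for the moment, N m; "opening": opening from 0.0 (shut) to 1.0 (fully open).
Only numpy, scipy, OpenCV 4.12 (cv2) and the standard library are available. Lean on these libraries where they do the work, as an engineer would, in place of code of your own. Each camera call takes 0.05 s, during which the arm holds its last target.

## Working session

There is one attempt and no reset: what is moved stays moved. The work goes in short steps, Python scripts to look and compute and a tool call to move; the robot and the scene stay as the last step left them, time stands still between calls to the robot, and variables do not carry over. Pictures are saved under pics/ and viewed, and the job is handed in when it is done.

Besides the shell and the picture viewer there is one more tool, called as name([rows], argument=value, ...), one row to a line, values as JSON. carry_out: Moves the arm, as the interface text tells. Its arguments: {"type":"object","properties":{"targets":{"type":"array","items":{"type":"object","properties":{"claw":{"type":"number"},"tx":{"type":"number"},"ty":{"type":"number"},"tz":{"type":"number"},"wx":{"type":"number"},"wy":{"type":"number"},"wz":{"type":"number"}}}}},"required":["targets"]}

```bash
mkdir -p pics; ls; python3 - <<'E'
from cell import ctrl
import cv2,numpy as np
for n in("side","top"):
    cv2.imwrite(f"pics/{n}0.png",ctrl.get_image(n)[:,:,::-1])
    m=ctrl.camera_model(n);print(n,np.round(m["intrinsics"],1).tolist(),np.round(m["world_from_camera"],3).tolist())
print(ctrl.sense())
E
```

```text
pics
side [[511.9, 0.0, 312.8], [0.0, 511.9, 197.5], [0.0, 0.0, 1.0]] [[0.849, -0.402, 0.342, 155.266], [-0.528, -0.635, 0.565, -801.069], [-0.01, -0.66, -0.751, 1140.714], [0.0, 0.0, 0.0, 1.0]]
top [[446.5, 0.0, 317.3], [0.0, 446.5, 190.7], [0.0, 0.0, 1.0]] [[0.017, -0.992, 0.124, 511.439], [-1.0, -0.017, 0.002, 14.474], [0.0, -0.124, -0.992, 1098.454], [0.0, 0.0, 0.0, 1.0]]
{'time_s': 0.1, 'joints': array([-1.36220906,  0.52195882, -0.03627154,  1.59994082,  0.02120718,
        1.02107828, -0.11280367]), 'qvel': array([ 3.38706918e-05, -1.17154145e-03, -1.85385672e-03, -3.33392215e-03,
        5.92805999e-04,  4.22729964e-04,  7.00104211e-04]), 'joint_efforts': array([ 2.90630880e-03, -9.28481197e+01,  1.98377363e+00, -3.70536268e+01,
        1.82057940e-02,  5.29170458e-03,  1.35942082e-05]), 'ee_pos': array([171.97869185, 600.57063084, 230.78480412]), 'eef_rot': array([ 1.38972120e-01,  9.90296168e-01, -4.99965374e-04, -1.82872309e-05]), 'ft_force': array([ 0.01665572, -0.14228199,  0.46615521]), 'moment': array([ 0.01228715, -0.02586881, -0.01274609]), 'opening': 1.0039631325635203}
```

View pics/side0.png

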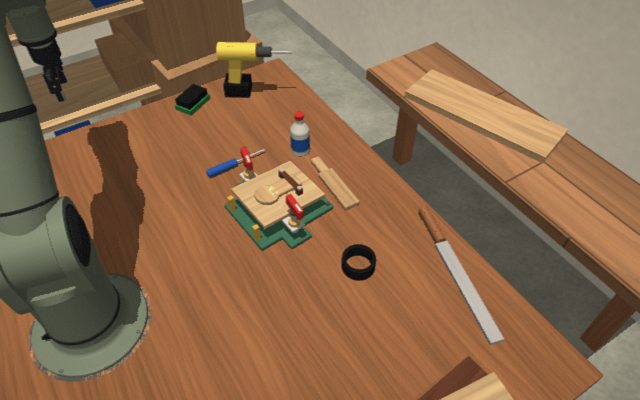

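View pics/top0.png

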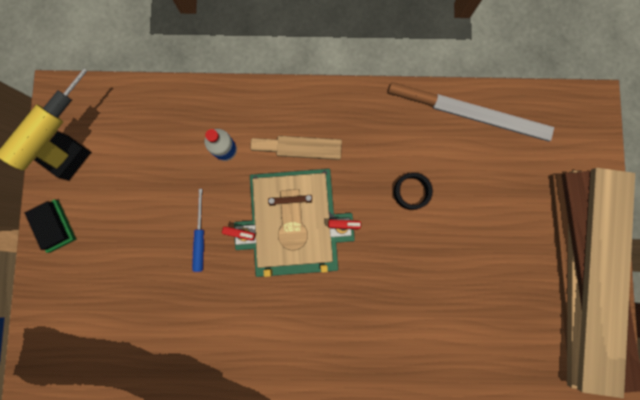

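```bash
python3 - <<'E'
import cv2
a=cv2.imread("pics/side0.png")[140:255,200:350];cv2.imwrite("pics/side0z.png",cv2.resize(a,None,fx=5,fy=5,interpolation=cv2.INTER_CUBIC))
a=cv2.imread("pics/top0.png")[160:285,215:375];cv2.imwrite("pics/top0z.png",cv2.resize(a,None,fx=4.7,fy=4.7,interpolation=cv2.INTER_CUBIC))
E
```

```text
(no output)
```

View pics/side0z.png

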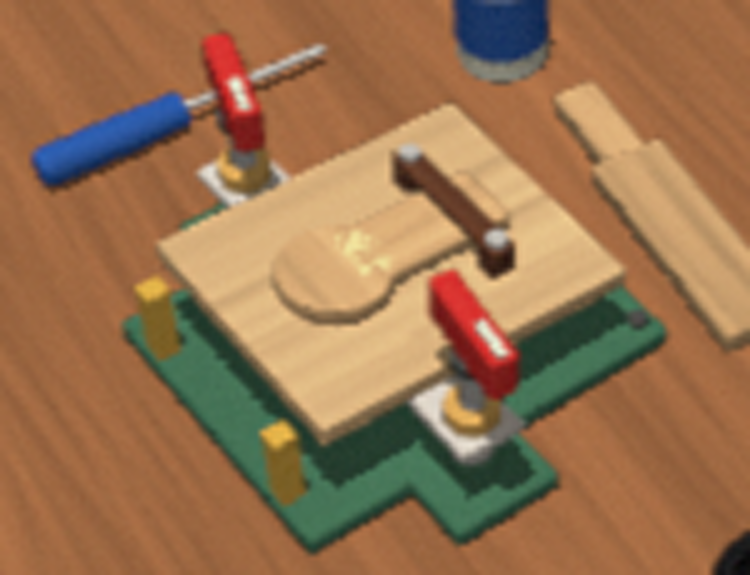

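View pics/top0z.png

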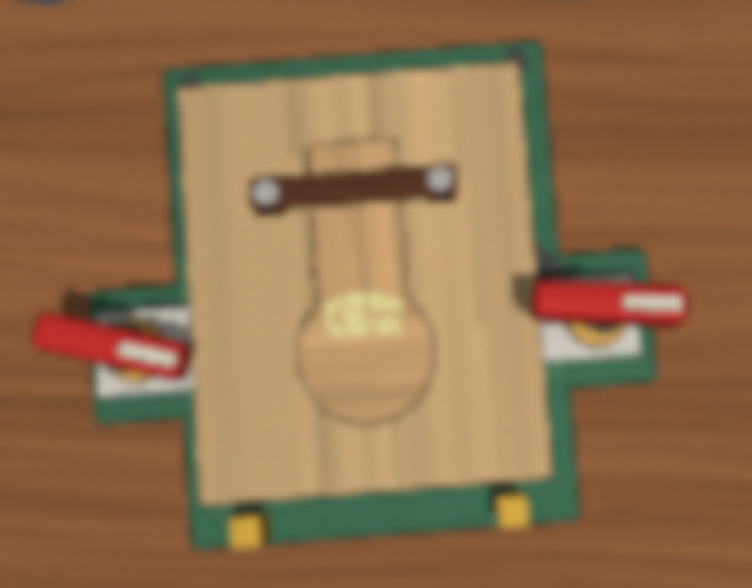

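```bash
cat > h.py <<'E'
import cv2,numpy as np
from cell import ctrl
C={n:ctrl.camera_model(n) for n in("side","top")}
def ray(n,p):
    m=C[n];T=np.array(m["world_from_camera"]);d=T[:3,:3]@(np.linalg.inv(m["intrinsics"])@[p[0],p[1],1]);return T[:3,3],d/np.linalg.norm(d)
def onz(n,p,z):
    o,d=ray(n,p);return o+d*(z-o[2])/d[2]
def tri(ps,pt):
    o1,d1=ray("side",ps);o2,d2=ray("top",pt)
    s=np.linalg.lstsq(np.c_[d1,-d2],o2-o1,rcond=None)[0];a=o1+s[0]*d1;b=o2+s[1]*d2
    return (a+b)/2,np.linalg.norm(a-b)
def proj(n,P):
    m=C[n];T=np.linalg.inv(m["world_from_camera"]);q=np.array(m["intrinsics"])@(T[:3,:3]@P+T[:3,3]);return q[:2]/q[2]
def comps(img,lo,hi,amin=10):
    hsv=cv2.cvtColor(img,cv2.COLOR_BGR2HSV);m=cv2.inRange(hsv,lo,hi);k,l,s,c=cv2.connectedComponentsWithStats(m)
    return [(s[i],c[i],l==i) for i in range(1,k) if s[i][4]>=amin]
E
python3 - <<'E'
from h import *
for n,(x0,y0,x1,y1) in(("side",(200,140,350,255)),("top",(215,160,375,285))):
    im=cv2.imread(f"pics/{n}0.png")[y0:y1,x0:x1]
    for nm,lo,hi in(("yel",(18,140,90),(28,255,255)),("yelbright",(18,140,175),(28,255,255)),("green",(60,80,30),(90,255,255)),("red",(0,190,80),(5,255,255))):
        for s,c,m in comps(im,lo,hi,8): print(n,nm,s.tolist(),np.round(c+[x0,y0],2))
    hsv=cv2.cvtColor(im,cv2.COLOR_BGR2HSV)
    for x,y in ([(231,198),(231,206),(256,227),(257,235)] if n=="side" else [(267,272),(324,268)]): print(hsv[y-y0,x-x0])
E
```

```text
side yel [44, 30, 10, 8, 38] [248.68 174.53]
side yel [27, 56, 9, 16, 89] [231.16 203.08]
side yel [89, 79, 11, 8, 42] [293.74 223.07]
side yel [52, 84, 9, 17, 96] [256.32 231.68]
side yelbright [44, 32, 4, 4, 8] [245.62 174.  ]
side yelbright [27, 56, 6, 4, 18] [229.94 197.39]
side yelbright [89, 79, 7, 6, 20] [291.6 222.4]
side yelbright [52, 85, 7, 5, 20] [255.1  226.55]
side green [25, 59, 86, 51, 1209] [268.26 229.45]
side green [101, 58, 32, 26, 374] [315.55 210.47]
side red [41, 7, 12, 23, 103] [246.07 157.75]
side red [87, 55, 16, 25, 154] [293.65 206.62]
[ 20 172 227]
[ 21 173 122]
[ 21 173 228]
[ 21 175 121]
top yel [123, 70, 6, 3, 9] [340.33 230.78]
top yel [105, 105, 8, 8, 47] [323.28 268.32]
top yel [49, 109, 8, 8, 57] [267.33 272.67]
top yelbright [123, 70, 6, 3, 8] [340.38 230.88]
top yelbright [106, 106, 6, 6, 30] [323.83 268.53]
top yelbright [50, 110, 5, 6, 26] [267.04 272.88]
top green [42, 10, 66, 7, 140] [290.35 173.11]
top green [111, 10, 7, 44, 129] [329.12 191.11]
top green [120, 54, 17, 5, 54] [343.69 215.63]
top green [20, 60, 19, 6, 50] [244.14 222.84]
top green [112, 71, 27, 39, 221] [337.27 250.15]
top green [21, 84, 19, 5, 71] [245.39 246.39]
top green [57, 104, 48, 11, 326] [295.84 268.95]
top green [41, 107, 7, 9, 46] [258.57 271.54]
top red [114, 60, 19, 8, 118] [337.38 223.79]
top red [7, 67, 20, 10, 117] [230.33 231.16]
[ 21 175 207]
[ 21 174 213]
```

```bash
cat >> h.py <<'E'
from scipy.ndimage import map_coordinates,gaussian_filter1d
def edge(im,a,b,w=2.5,lo=.08,hi=.92,ch=None,skip=()):
    """subpixel line along approx edge a->b; max |gradient| across; returns fitLine"""
    a=np.array(a,float);b=np.array(b,float);t=(b-a)/np.linalg.norm(b-a);nn=np.array([-t[1],t[0]])
    g=im.astype(float) if ch is None else im[:,:,ch:ch+1].astype(float)
    s=np.linspace(lo,hi,60);u=np.arange(-w-1,w+1.01,.1);pts=[]
    for q in s:
        if any(x<q<y for x,y in skip):continue
        P=a+q*(b-a)+u[:,None]*nn
        pr=np.stack([map_coordinates(g[:,:,k],[P[:,1],P[:,0]],order=1) for k in range(g.shape[2])],1)
        d=np.linalg.norm(np.gradient(gaussian_filter1d(pr,4,axis=0),axis=0),axis=1)
        d[(u<-w)|(u>w)]=0
        i=d.argmax(); sel=abs(u-u[i])<1.0; pts.append(P[0]+nn*((d[sel]*(u[sel]-u[0])).sum()/d[sel].sum()))
    pts=np.array(pts,np.float32);l=cv2.fitLine(pts,cv2.DIST_HUBER,0,.01,.01).ravel()
    r=(pts-l[2:])@np.array([-l[1],l[0]]);k=abs(r-np.median(r))<.6
    l=cv2.fitLine(pts[k],cv2.DIST_L2,0,.01,.01).ravel();r=(pts[k]-l[2:])@np.array([-l[1],l[0]])
    return l,r.std(),k.mean()
def X(l1,l2):
    s=np.linalg.solve(np.c_[l1[:2],-l2[:2]].astype(float),(l2[2:]-l1[2:]).astype(float));return l1[2:]+s[0]*l1[:2]
def corners(im,c,skips={},w=2.5):
    ks=["NL","NR","FR","FL"];E=[]
    for i in range(4):
        l,sd,f=edge(im,c[ks[i]],c[ks[(i+1)%4]],w,skip=skips.get(i,()));E.append(l);print(ks[i],ks[(i+1)%4],"resid %.2f kept %.2f"%(sd,f))
    return {ks[i]:X(E[i-1],E[i]) for i in range(4)}
E
cat > meas.py <<'E'
import sys
from h import *
tag=sys.argv[1]
s=cv2.imread(f"pics/side{tag}.png");t=cv2.imread(f"pics/top{tag}.png")
g=eval(sys.argv[2]) if len(sys.argv)>2 else {}
cs={"NL":(232,188.5),"NR":(264.5,227.),"FR":(324,194.3),"FL":(290.5,161.3)}; cs.update(g.get("s",{}))
ct={"NL":(257.5,266.8),"NR":(332,261.2),"FR":(325.5,173.3),"FL":(253,178)}; ct.update(g.get("t",{}))
S=corners(s,cs,{1:[(.3,.72)],3:[(.1,.65)] if 0 else [(.55,.85)]})
T=corners(t,ct,{1:[(.35,.72)],3:[(.3,.72)]})
# pillar top centres
pil={"L":((230.3,197.3),(267.2,272.6)),"R":((255.6,226.6),(323.6,268.4))}
PL,_=tri(*pil["L"]);PR,_=tri(*pil["R"]);print("pillars",PL.round(1),PR.round(1),"dist(130)",np.linalg.norm(PL-PR).round(1))
W={}
for k in S:
    P,e=tri(S[k],T[k]);W[k]=P;print(k,S[k].round(2),T[k].round(2),P.round(1),"gap %.1f"%e)
for a,b,d in(("NL","NR",170),("FL","FR",170),("NL","FL",205),("NR","FR",205)):print(a,b,np.linalg.norm(W[a]-W[b]).round(1),d)
A=np.array([W[k] for k in W]);c=A.mean(0);n=np.linalg.svd(A-c)[2][2];n*=np.sign(n[2]);print("normal",n.round(4),"tilt deg",np.degrees(np.arccos(n[2])).round(2),"plane rms",((A-c)@n).round(2))
y=PL-PR;y[2]=0;y/=np.linalg.norm(y);x=np.array([y[1],-y[0],0])
O=(PL+PR)/2+115*x;O[2]=0;print("stand O",O.round(1),"yaw",np.degrees(np.arctan2(x[1],x[0])).round(2))
piv=O+90*x
for nm,sg in(("left",1),("right",-1)):
    K=O-23*x+sg*113*y
    print("knob",nm,K.round(1),"lug dz rel. pivot",(-(n[:2]@(K-piv)[:2])/n[2]).round(2))
E
python3 meas.py 0
```

```text
NL NR resid 0.14 kept 1.00
NR FR resid 0.08 kept 0.94
FR FL resid 0.08 kept 1.00
FL NL resid 0.15 kept 0.97
NL NR resid 0.10 kept 1.00
NR FR resid 0.20 kept 1.00
FR FL resid 0.15 kept 1.00
FL NL resid 0.14 kept 1.00
pillars [449.4 127.4  69.7] [461.3  -0.7  67.4] dist(130) 128.7
NL [230.35 188.2 ] [256.93 267.07] [461.9 149.9  79.2] gap 2.0
NR [263.77 226.03] [332.31 261.23] [477.6 -19.6  79.4] gap 2.4
FR [324.92 193.61] [324.85 172.69] [ 6.817e+02 -1.000e-01  6.690e+01] gap 2.2
FL [289.71 160.06] [252.28 178.15] [665.8 169.4  66.5] gap 2.6
NL NR 170.3 170
FL FR 170.2 170
NL FL 205.3 205
NR FR 205.4 205
normal [0.0609 0.0073 0.9981] tilt deg 3.52 plane rms [ 0.08 -0.08  0.08 -0.08]
stand O [569.9  74.    0. ] yaw 5.28
knob left [536.6 184.4   0. ] lug dz rel. pivot 6.76
knob right [557.4 -40.7   0. ] lug dz rel. pivot 7.13
```

```bash
cat > wing.py <<'E'
import sys
from h import *
def wing(tag,view="top",boxes={"left":(218,222,258,246),"right":(325,212,366,236)},z=143):
    im=cv2.imread(f"pics/{view}{tag}.png");out={}
    for nm,(x0,y0,x1,y1) in boxes.items():
        c=im[y0:y1,x0:x1];u=cv2.resize(c,None,fx=8,fy=8,interpolation=cv2.INTER_CUBIC)
        h=cv2.cvtColor(u,cv2.COLOR_BGR2HSV);m=cv2.inRange(h,(0,170,60),(7,255,255))|cv2.inRange(h,(170,170,60),(180,255,255))
        n,l,s,_=cv2.connectedComponentsWithStats(m);i=1+s[1:,4].argmax();m=(l==i).astype(np.uint8)
        hull=cv2.convexHull(np.vstack(cv2.findContours(m,0,2)[0]))
        r=cv2.minAreaRect(hull);b=(cv2.boxPoints(r)+.5)/8-.5+[x0,y0]
        W=np.array([onz(view,p,z) for p in b])
        e=[(W[1]-W[0]),(W[2]-W[1])];e.sort(key=np.linalg.norm)
        print(nm,"centre",W.mean(0).round(1),"len/wid",np.linalg.norm(e[1]).round(1),np.linalg.norm(e[0]).round(1),"axis deg mod180",(np.degrees(np.arctan2(e[1][1],e[1][0]))%180).round(1))
wing(sys.argv[1])
E
python3 wing.py 0; python3 - <<'E'
from scipy.spatial.transform import Rotation as R
from cell import ctrl
s=ctrl.sense();print(R.from_quat(s['eef_rot']).as_matrix().round(3))
E
```

```text
left centre [537.  184.5 143. ] len/wid 71.7 20.0 axis deg mod180 77.7
right centre [560.4 -42.3 143. ] len/wid 69.9 20.1 axis deg mod180 86.9
[[-0.961  0.275 -0.   ]
 [ 0.275  0.961 -0.001]
 [-0.    -0.001 -1.   ]]
```

carry_out([
  {"claw": 1,"tx": -4.65,"ty": -3.0,"tz": 0,"wz": 8.6},
  {"claw": 1,"tx": -9.3,"ty": -6.0,"tz": 0,"wz": 17.3},
  {"claw": 1,"tx": -13.95,"ty": -9.0,"tz": 0,"wz": 25.9},
  {"claw": 1,"tx": -18.6,"ty": -12.0,"tz": 0,"wz": 34.5},
  {"claw": 1,"tx": -23.25,"ty": -15.0,"tz": 0,"wz": 43.2},
  {"claw": 1,"tx": -27.9,"ty": -18.0,"tz": 0,"wz": 51.8},
  {"claw": 1,"tx": -32.55,"ty": -21.0,"tz": 0,"wz": 60.4},
  {"claw": 1,"tx": -37.2,"ty": -24.0,"tz": 0,"wz": 69.0},
  {"claw": 1,"tx": -41.85,"ty": -27.0,"tz": 0,"wz": 77.7},
  {"claw": 1,"tx": -46.5,"ty": -30.0,"tz": 0,"wz": 86.3},
  {"claw": 1,"tx": -46.5,"ty": -30.0,"tz": 0,"wz": 86.3},
  {"claw": 1,"tx": -46.5,"ty": -30.0,"tz": 0,"wz": 86.3},
  {"claw": 1,"tx": -46.5,"ty": -30.0,"tz": 0,"wz": 86.3},
])

```text
validation failed for argument at $.ta...
```

```bash
cat > st.py <<'E'
from h import *
from scipy.spatial.transform import Rotation as R
import sys
s=ctrl.sense();M=R.from_quat(s['eef_rot']).as_matrix()
print(s['time_s'],s['ee_pos'].round(1),"yaw of tool y",np.degrees(np.arctan2(M[1,1],M[0,1])).round(2),"z",M[:,2].round(3),"op",round(s['opening'],3),"j",s['joints'].round(2),"F",s['ft_force'].round(1),"M",s['moment'].round(2))
if len(sys.argv)>1:
    for n in("side","top"):cv2.imwrite(f"pics/{n}{sys.argv[1]}.png",ctrl.get_image(n)[:,:,::-1])
    a=cv2.imread(f"pics/side{sys.argv[1]}.png")[100:255,190:390];cv2.imwrite(f"pics/z{sys.argv[1]}.png",cv2.resize(a,None,fx=3.8,fy=3.8,interpolation=cv2.INTER_CUBIC))
E
python3 st.py 1
```

```text
0.1 [172.  600.6 230.8] yaw of tool y 74.02 z [-0.    -0.001 -1.   ] op 1.004 j [-1.36  0.52 -0.04  1.6   0.02  1.02 -0.11] F [ 0.  -0.1  0.5] M [ 0.01 -0.03 -0.01]
```

View pics/z1.png

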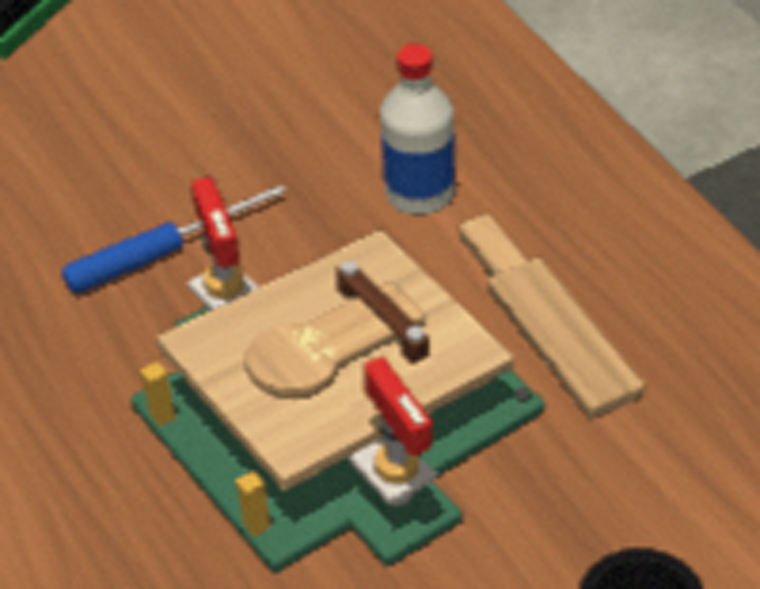

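The move was refused at validation, so nothing has moved and the picture shows the scene unchanged. I'll resend it with every field filled in.

carry_out([
  {"claw": 1,"tx": -4.65,"ty": -3.0,"tz": 0,"wx": 0,"wy": 0,"wz": 8.6},
  {"claw": 1,"tx": -9.3,"ty": -6.0,"tz": 0,"wx": 0,"wy": 0,"wz": 17.3},
  {"claw": 1,"tx": -13.95,"ty": -9.0,"tz": 0,"wx": 0,"wy": 0,"wz": 25.9},
  {"claw": 1,"tx": -18.6,"ty": -12.0,"tz": 0,"wx": 0,"wy": 0,"wz": 34.5},
  {"claw": 1,"tx": -23.25,"ty": -15.0,"tz": 0,"wx": 0,"wy": 0,"wz": 43.2},
  {"claw": 1,"tx": -27.9,"ty": -18.0,"tz": 0,"wx": 0,"wy": 0,"wz": 51.8},
  {"claw": 1,"tx": -32.55,"ty": -21.0,"tz": 0,"wx": 0,"wy": 0,"wz": 60.4},
  {"claw": 1,"tx": -37.2,"ty": -24.0,"tz": 0,"wx": 0,"wy": 0,"wz": 69.0},
  {"claw": 1,"tx": -41.85,"ty": -27.0,"tz": 0,"wx": 0,"wy": 0,"wz": 77.7},
  {"claw": 1,"tx": -46.5,"ty": -30.0,"tz": 0,"wx": 0,"wy": 0,"wz": 86.3},
  {"claw": 1,"tx": -46.5,"ty": -30.0,"tz": 0,"wx": 0,"wy": 0,"wz": 86.3},
  {"claw": 1,"tx": -46.5,"ty": -30.0,"tz": 0,"wx": 0,"wy": 0,"wz": 86.3},
  {"claw": 1,"tx": -46.5,"ty": -30.0,"tz": 0,"wx": 0,"wy": 0,"wz": 86.3},
])

```text
time_s: 1.82
ee_pos: [535.8, 185.6, 231.2]
eef_rot: [0.778, 0.628, -0.0, -0.0]
ft_force: [0.0, -0.1, 0.2]
opening: 0.998
```

```bash
python3 st.py 2
```

```text
1.825 [535.8 185.6 231.2] yaw of tool y -12.15 z [-0.  0. -1.] op 0.998 j [-0.74  0.46  0.43  1.77 -0.23  0.96 -0.44] F [ 0.  -0.1  0.2] M [ 0.02  0.07 -0.03]
```

View pics/z2.png

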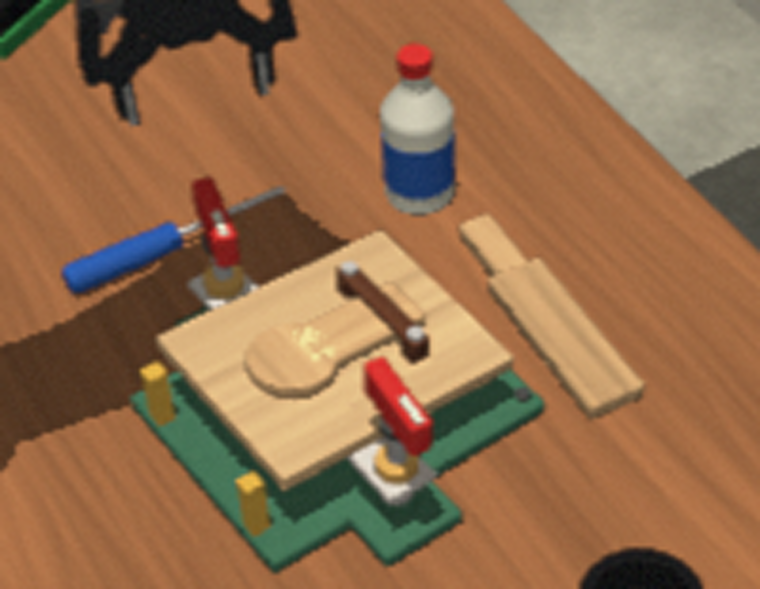

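carry_out([
  {"claw": 1,"tx": -0.07,"ty": 0.09,"tz": 3,"wx": 0,"wy": 0,"wz": 0},
  {"claw": 1,"tx": -0.07,"ty": 0.09,"tz": 6,"wx": 0,"wy": 0,"wz": 0},
  {"claw": 1,"tx": -0.07,"ty": 0.09,"tz": 9,"wx": 0,"wy": 0,"wz": 0},
  {"claw": 1,"tx": -0.07,"ty": 0.09,"tz": 11.4,"wx": 0,"wy": 0,"wz": 0},
  {"claw": 1,"tx": -0.07,"ty": 0.09,"tz": 11.4,"wx": 0,"wy": 0,"wz": 0},
  {"claw": 0,"tx": -0.07,"ty": 0.09,"tz": 11.4,"wx": 0,"wy": 0,"wz": 0},
  {"claw": 0,"tx": -0.07,"ty": 0.09,"tz": 11.4,"wx": 0,"wy": 0,"wz": 0},
  {"claw": 0,"tx": -0.07,"ty": 0.09,"tz": 11.4,"wx": 0,"wy": 0,"wz": 0},
  {"claw": 0,"tx": -0.07,"ty": 0.09,"tz": 11.4,"wx": 0,"wy": 0,"wz": 0},
  {"claw": 0,"tx": -0.07,"ty": 0.09,"tz": 11.4,"wx": 0,"wy": 0,"wz": 0},
  {"claw": 0,"tx": -0.07,"ty": 0.09,"tz": 11.4,"wx": 0,"wy": 0,"wz": 0},
])

```text
time_s: 3.3
ee_pos: [536.2, 184.0, 117.9]
eef_rot: [0.778, 0.628, -0.001, -0.001]
ft_force: [-11.0, 1.1, 16.3]
opening: 0.205
```

```bash
python3 st.py 3
```

```text
3.3 [536.2 184.  117.9] yaw of tool y -12.24 z [-0.002  0.001 -1.   ] op 0.205 j [-0.68  0.61  0.36  1.86 -0.31  0.72 -0.37] F [-11.    1.1  16.3] M [0.06 2.26 0.17]
```

View pics/z3.png

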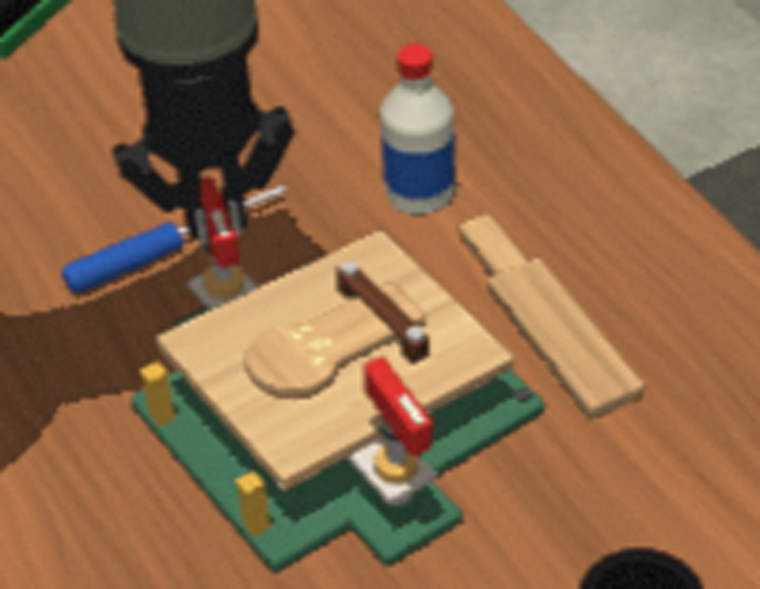

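carry_out([
  {"claw": 0,"tx": 0,"ty": 0,"tz": 0,"wx": 0,"wy": 0,"wz": -7},
  {"claw": 0,"tx": 0,"ty": 0,"tz": 0,"wx": 0,"wy": 0,"wz": -14},
  {"claw": 0,"tx": 0,"ty": 0,"tz": 0,"wx": 0,"wy": 0,"wz": -21},
  {"claw": 0,"tx": 0,"ty": 0,"tz": 0,"wx": 0,"wy": 0,"wz": -28},
  {"claw": 0,"tx": 0,"ty": 0,"tz": 0,"wx": 0,"wy": 0,"wz": -35},
  {"claw": 0,"tx": 0,"ty": 0,"tz": 0,"wx": 0,"wy": 0,"wz": -42},
  {"claw": 0,"tx": 0,"ty": 0,"tz": 0,"wx": 0,"wy": 0,"wz": -49},
  {"claw": 0,"tx": 0,"ty": 0,"tz": 0,"wx": 0,"wy": 0,"wz": -56},
  {"claw": 0,"tx": 0,"ty": 0,"tz": 0,"wx": 0,"wy": 0,"wz": -63},
  {"claw": 0,"tx": 0,"ty": 0,"tz": 0,"wx": 0,"wy": 0,"wz": -70},
  {"claw": 0,"tx": 0,"ty": 0,"tz": 0,"wx": 0,"wy": 0,"wz": -77},
  {"claw": 0,"tx": 0,"ty": 0,"tz": 0,"wx": 0,"wy": 0,"wz": -84},
  {"claw": 0,"tx": 0,"ty": 0,"tz": 0,"wx": 0,"wy": 0,"wz": -91},
  {"claw": 0,"tx": 0,"ty": 0,"tz": 0,"wx": 0,"wy": 0,"wz": -98},
  {"claw": 0,"tx": 0,"ty": 0,"tz": 0,"wx": 0,"wy": 0,"wz": -105},
  {"claw": 0,"tx": 0,"ty": 0,"tz": 0,"wx": 0,"wy": 0,"wz": -105},
  {"claw": 0,"tx": 0,"ty": 0,"tz": 0,"wx": 0,"wy": 0,"wz": -105},
])

```text
time_s: 5.52
ee_pos: [537.9, 185.5, 118.0]
eef_rot: [-0.024, 1.0, 0.001, 0.001]
ft_force: [2.2, 10.2, 0.8]
opening: 0.2
```

```bash
python3 st.py 4
```

```text
5.525 [537.9 185.5 118. ] yaw of tool y 92.8 z [ 0.002  0.003 -1.   ] op 0.2 j [-0.33  0.58 -0.14  1.84  0.12  0.72  1.08] F [ 2.2 10.2  0.8] M [ 2.01 -0.38  0.18]
```

View pics/z4.png

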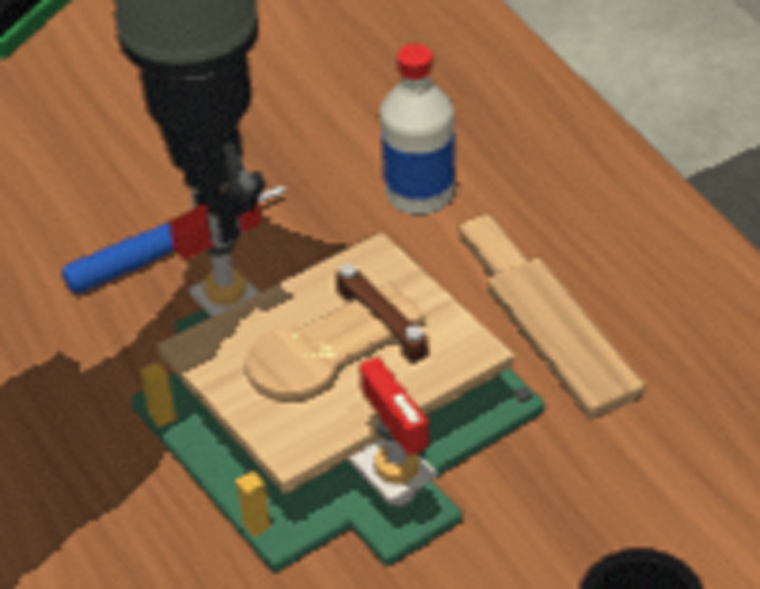

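View pics/top4.png

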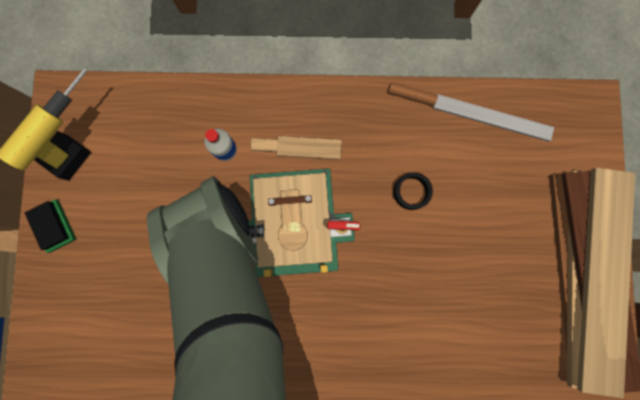

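carry_out([
  {"claw": 1,"tx": 0,"ty": 0,"tz": 0,"wx": 0,"wy": 0,"wz": 0},
  {"claw": 1,"tx": 0,"ty": 0,"tz": 0,"wx": 0,"wy": 0,"wz": 0},
  {"claw": 1,"tx": 0,"ty": 0,"tz": 0,"wx": 0,"wy": 0,"wz": 0},
  {"claw": 1,"tx": 0,"ty": 0,"tz": 0,"wx": 0,"wy": 0,"wz": 0},
  {"claw": 1,"tx": 0,"ty": 0,"tz": -3,"wx": 0,"wy": 0,"wz": 0},
  {"claw": 1,"tx": 0,"ty": 0,"tz": -7,"wx": 0,"wy": 0,"wz": 0},
  {"claw": 1,"tx": 0,"ty": 0,"tz": -11,"wx": 0,"wy": 0,"wz": 0},
  {"claw": 1,"tx": 3,"ty": 5,"tz": -11,"wx": 0,"wy": 0,"wz": 0},
  {"claw": 1,"tx": 6,"ty": 10,"tz": -11,"wx": 0,"wy": 0,"wz": 0},
  {"claw": 1,"tx": 9,"ty": 15,"tz": -11,"wx": 0,"wy": 0,"wz": 0},
  {"claw": 1,"tx": 12,"ty": 20,"tz": -11,"wx": 0,"wy": 0,"wz": 0},
  {"claw": 1,"tx": 15,"ty": 25,"tz": -11,"wx": 0,"wy": 0,"wz": 0},
  {"claw": 1,"tx": 18,"ty": 30,"tz": -11,"wx": 0,"wy": 0,"wz": 0},
  {"claw": 1,"tx": 22,"ty": 35,"tz": -11,"wx": 0,"wy": 0,"wz": 0},
  {"claw": 1,"tx": 22,"ty": 35,"tz": -11,"wx": 0,"wy": 0,"wz": 0},
  {"claw": 1,"tx": 22,"ty": 35,"tz": -11,"wx": 0,"wy": 0,"wz": 0},
])

```text
time_s: 7.62
ee_pos: [301.0, 522.5, 227.1]
eef_rot: [-0.024, 1.0, -0.0, 0.0]
ft_force: [0.6, 0.4, -0.6]
opening: 0.998
```

```bash
python3 st.py 5; python3 meas.py 5; python3 wing.py 5
```

```text
7.625 [301.  522.5 227.1] yaw of tool y 92.74 z [ 0.    -0.001 -1.   ] op 0.998 j [-0.98  0.5  -0.25  1.66  0.14  1.    0.35] F [ 0.6  0.4 -0.6] M [ 0.01 -0.04  0.03]
NL NR resid 0.14 kept 1.00
NR FR resid 0.09 kept 0.94
FR FL resid 0.08 kept 1.00
FL NL resid 0.09 kept 1.00
NL NR resid 0.12 kept 1.00
NR FR resid 0.23 kept 1.00
FR FL resid 0.15 kept 1.00
FL NL resid 0.16 kept 1.00
pillars [449.4 127.4  69.7] [461.3  -0.7  67.4] dist(130) 128.7
NL [230.83 190.15] [257.37 267.03] [461.9 149.9  71.1] gap 1.5
NR [263.64 226.82] [332.16 261.25] [477.2 -19.3  75.9] gap 2.7
FR [324.96 192.89] [324.87 172.49] [ 6.817e+02 -1.000e-01  6.990e+01] gap 2.1
FL [290.   160.71] [252.46 178.21] [666.4 169.4  63.5] gap 2.1
NL NR 170.0 170
FL FR 170.2 170
NL FL 205.6 205
NR FR 205.5 205
normal [0.03   0.0359 0.9989] tilt deg 2.68 plane rms [ 0.41 -0.41  0.4  -0.4 ]
stand O [569.9  74.    0. ] yaw 5.28
knob left [536.6 184.4   0. ] lug dz rel. pivot 0.03
knob right [557.4 -40.7   0. ] lug dz rel. pivot 7.48
left centre [535.8 183.5 143. ] len/wid 51.0 21.4 axis deg mod180 3.0
right centre [557.7 -27.1 143. ] len/wid 43.2 17.2 axis deg mod180 89.5
```

View pics/z5.png

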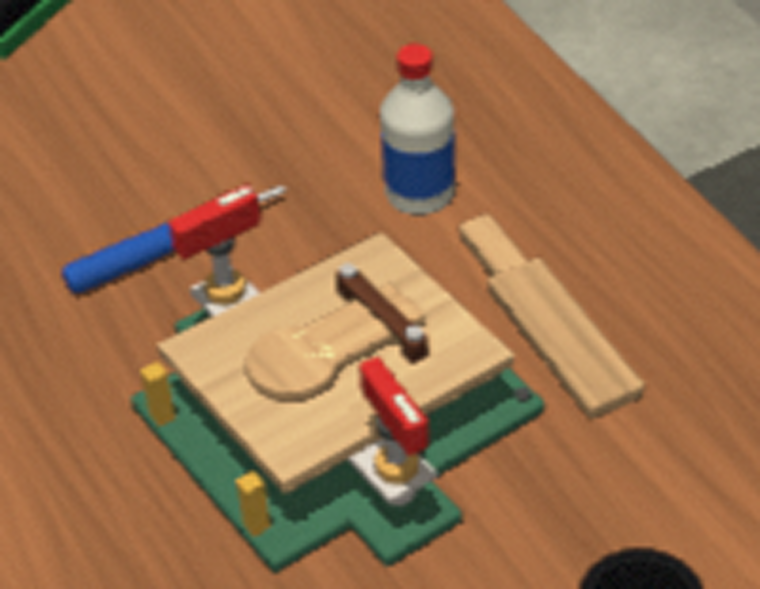

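View pics/top5.png

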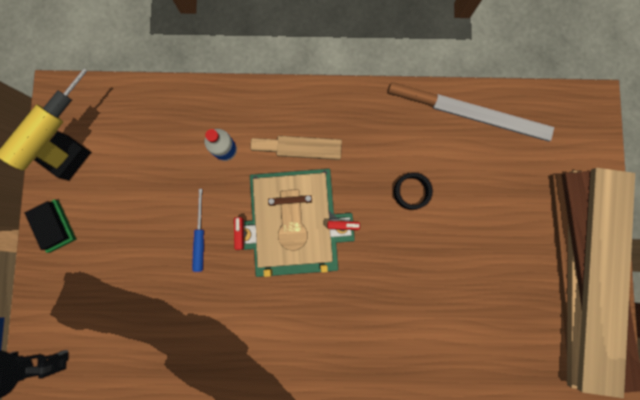

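```bash
python3 - <<'E'
from h import *
x0,y0,x1,y1=323,212,366,236
im=cv2.imread("pics/top5.png")[y0:y1,x0:x1];u=cv2.resize(im,None,fx=8,fy=8,interpolation=cv2.INTER_CUBIC)
h=cv2.cvtColor(u,cv2.COLOR_BGR2HSV);m=cv2.inRange(h,(0,150,60),(8,255,255))|cv2.inRange(h,(170,150,60),(180,255,255))
m=cv2.morphologyEx(m,cv2.MORPH_OPEN,np.ones((9,9)))
hull=cv2.convexHull(np.vstack(cv2.findContours(m,0,2)[0]));r=cv2.minAreaRect(hull);b=(cv2.boxPoints(r)+.5)/8-.5+[x0,y0]
W=np.array([onz("top",p,143) for p in b]);print(b.round(1).tolist(),W.round(1).tolist(),W.mean(0))
e=sorted([W[1]-W[0],W[2]-W[1]],key=np.linalg.norm);print([np.linalg.norm(v) for v in e],np.degrees(np.arctan2(e[1][1],e[1][0]))%180)
cv2.imwrite("pics/r5.png",np.vstack([u,cv2.cvtColor(m,cv2.COLOR_GRAY2BGR)]))
E
```

```text
[[326.3, 228.9], [326.7, 219.6], [360.0, 221.1], [359.6, 230.3]] [[548.7, -4.4, 143.0], [568.5, -4.9, 143.0], [566.6, -76.1, 143.0], [546.8, -75.4, 143.0]] [557.62327249 -40.19047851 143.        ]
[np.float64(19.808081728111326), np.float64(71.21783057557816)] 88.47689619233817
```

View pics/r5.png

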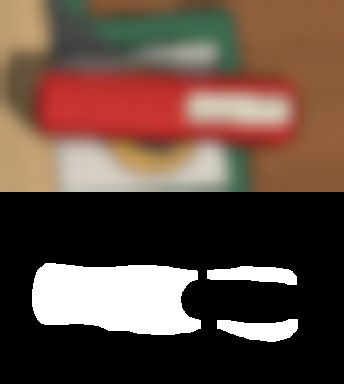

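carry_out([
  {"claw": 1,"tx": -1.9,"ty": -4.8,"tz": 0,"wx": 0,"wy": 0,"wz": 7.9},
  {"claw": 1,"tx": -3.8,"ty": -9.6,"tz": 0,"wx": 0,"wy": 0,"wz": 15.8},
  {"claw": 1,"tx": -5.7,"ty": -14.4,"tz": 0,"wx": 0,"wy": 0,"wz": 23.7},
  {"claw": 1,"tx": -7.6,"ty": -19.2,"tz": 0,"wx": 0,"wy": 0,"wz": 31.6},
  {"claw": 1,"tx": -9.5,"ty": -23.9,"tz": 0,"wx": 0,"wy": 0,"wz": 39.5},
  {"claw": 1,"tx": -11.5,"ty": -28.7,"tz": 0,"wx": 0,"wy": 0,"wz": 47.4},
  {"claw": 1,"tx": -13.4,"ty": -33.5,"tz": 0,"wx": 0,"wy": 0,"wz": 55.3},
  {"claw": 1,"tx": -15.3,"ty": -38.3,"tz": 0,"wx": 0,"wy": 0,"wz": 63.2},
  {"claw": 1,"tx": -17.2,"ty": -43.1,"tz": 0,"wx": 0,"wy": 0,"wz": 71.0},
  {"claw": 1,"tx": -19.1,"ty": -47.9,"tz": 0,"wx": 0,"wy": 0,"wz": 78.9},
  {"claw": 1,"tx": -21.0,"ty": -52.7,"tz": 0,"wx": 0,"wy": 0,"wz": 86.8},
  {"claw": 1,"tx": -22.93,"ty": -57.45,"tz": 0,"wx": 0,"wy": 0,"wz": 94.7},
  {"claw": 1,"tx": -22.93,"ty": -57.45,"tz": 0,"wx": 0,"wy": 0,"wz": 94.7},
  {"claw": 1,"tx": -22.93,"ty": -57.45,"tz": 0,"wx": 0,"wy": 0,"wz": 94.7},
  {"claw": 1,"tx": -22.93,"ty": -57.45,"tz": 0,"wx": 0,"wy": 0,"wz": 94.7},
])

```text
time_s: 9.6
ee_pos: [556.9, -39.7, 227.4]
eef_rot: [0.719, 0.695, 0.0, -0.0]
ft_force: [0.6, -0.2, 0.0]
opening: 1.0
```

```bash
python3 st.py 6
```

```text
9.6 [556.9 -39.7 227.4] yaw of tool y -1.91 z [ 0.  0. -1.] op 1.0 j [-0.24  0.43  0.28  1.79 -0.15  0.93  0.07] F [ 0.6 -0.2  0. ] M [ 0.   -0.03 -0.06]
```

View pics/z6.png

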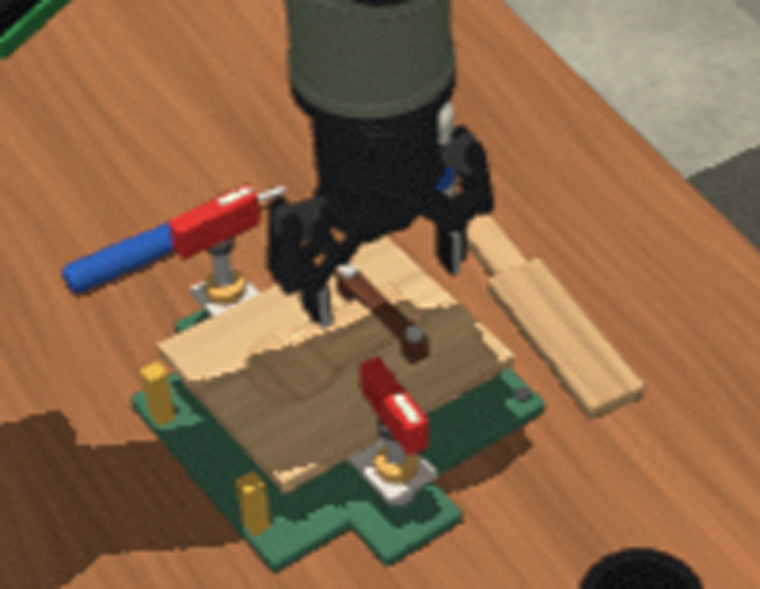

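carry_out([
  {"claw": 1,"tx": -0.07,"ty": 0.06,"tz": 3,"wx": 0,"wy": 0,"wz": 0},
  {"claw": 1,"tx": -0.07,"ty": 0.06,"tz": 6,"wx": 0,"wy": 0,"wz": 0},
  {"claw": 1,"tx": -0.07,"ty": 0.06,"tz": 9,"wx": 0,"wy": 0,"wz": 0},
  {"claw": 1,"tx": -0.07,"ty": 0.06,"tz": 11,"wx": 0,"wy": 0,"wz": 0},
  {"claw": 1,"tx": -0.07,"ty": 0.06,"tz": 11,"wx": 0,"wy": 0,"wz": 0},
  {"claw": 0,"tx": -0.07,"ty": 0.06,"tz": 11,"wx": 0,"wy": 0,"wz": 0},
  {"claw": 0,"tx": -0.07,"ty": 0.06,"tz": 11,"wx": 0,"wy": 0,"wz": 0},
  {"claw": 0,"tx": -0.07,"ty": 0.06,"tz": 11,"wx": 0,"wy": 0,"wz": 0},
  {"claw": 0,"tx": -0.07,"ty": 0.06,"tz": 11,"wx": 0,"wy": 0,"wz": 0},
  {"claw": 0,"tx": -0.07,"ty": 0.06,"tz": 11,"wx": 0,"wy": 0,"wz": 0},
  {"claw": 0,"tx": -0.07,"ty": 0.06,"tz": 11,"wx": 0,"wy": 0,"wz": 0},
])

```text
time_s: 11.08
ee_pos: [557.7, -40.9, 117.8]
eef_rot: [0.719, 0.695, 0.0, -0.0]
ft_force: [-4.7, 0.2, 10.2]
opening: 0.199
```

```bash
python3 st.py 7
```

```text
11.075 [557.7 -40.9 117.8] yaw of tool y -1.96 z [ 0.  0. -1.] op 0.199 j [-0.2   0.58  0.23  1.88 -0.2   0.7   0.12] F [-4.7  0.2 10.2] M [0.15 0.81 0.15]
```

View pics/z7.png

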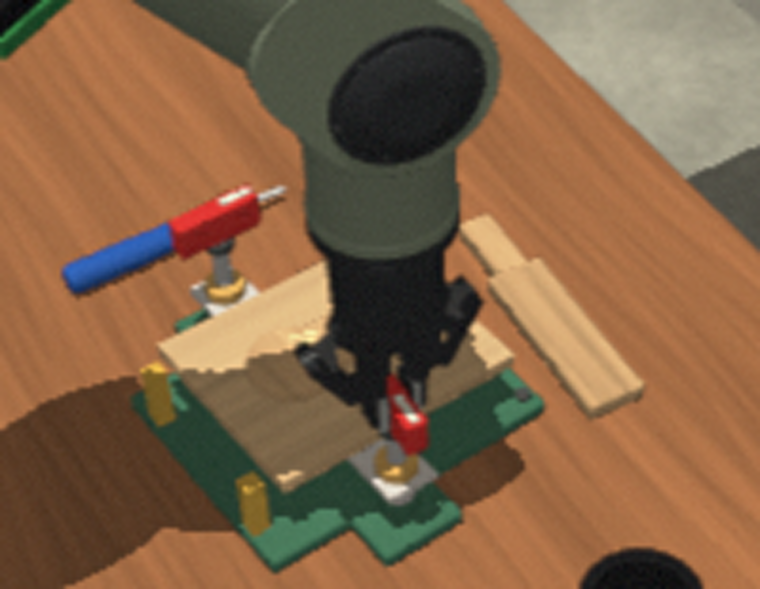

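carry_out([
  {"claw": 0,"tx": 0,"ty": 0,"tz": 0,"wx": 0,"wy": 0,"wz": -7},
  {"claw": 0,"tx": 0,"ty": 0,"tz": 0,"wx": 0,"wy": 0,"wz": -14},
  {"claw": 0,"tx": 0,"ty": 0,"tz": 0,"wx": 0,"wy": 0,"wz": -21},
  {"claw": 0,"tx": 0,"ty": 0,"tz": 0,"wx": 0,"wy": 0,"wz": -28},
  {"claw": 0,"tx": 0,"ty": 0,"tz": 0,"wx": 0,"wy": 0,"wz": -35},
  {"claw": 0,"tx": 0,"ty": 0,"tz": 0,"wx": 0,"wy": 0,"wz": -42},
  {"claw": 0,"tx": 0,"ty": 0,"tz": 0,"wx": 0,"wy": 0,"wz": -49},
  {"claw": 0,"tx": 0,"ty": 0,"tz": 0,"wx": 0,"wy": 0,"wz": -56},
  {"claw": 0,"tx": 0,"ty": 0,"tz": 0,"wx": 0,"wy": 0,"wz": -63},
  {"claw": 0,"tx": 0,"ty": 0,"tz": 0,"wx": 0,"wy": 0,"wz": -70},
  {"claw": 0,"tx": 0,"ty": 0,"tz": 0,"wx": 0,"wy": 0,"wz": -77},
  {"claw": 0,"tx": 0,"ty": 0,"tz": 0,"wx": 0,"wy": 0,"wz": -84},
  {"claw": 0,"tx": 0,"ty": 0,"tz": 0,"wx": 0,"wy": 0,"wz": -91},
  {"claw": 0,"tx": 0,"ty": 0,"tz": 0,"wx": 0,"wy": 0,"wz": -98},
  {"claw": 0,"tx": 0,"ty": 0,"tz": 0,"wx": 0,"wy": 0,"wz": -105},
  {"claw": 0,"tx": 0,"ty": 0,"tz": 0,"wx": 0,"wy": 0,"wz": -110},
  {"claw": 0,"tx": 0,"ty": 0,"tz": 0,"wx": 0,"wy": 0,"wz": -110},
  {"claw": 0,"tx": 0,"ty": 0,"tz": 0,"wx": 0,"wy": 0,"wz": -110},
])

```text
time_s: 13.42
ee_pos: [558.7, -39.5, 117.9]
eef_rot: [-0.157, 0.988, 0.001, 0.001]
ft_force: [3.4, 8.1, 2.2]
opening: 0.198
```

```bash
python3 st.py
```

```text
13.425 [558.7 -39.5 117.9] yaw of tool y 108.09 z [ 0.002  0.002 -1.   ] op 0.198 j [ 0.17  0.58 -0.29  1.86  0.23  0.73  1.64] F [3.4 8.1 2.2] M [ 1.64 -0.54  0.19]
```

carry_out([
  {"claw": 1,"tx": 0,"ty": 0,"tz": 0,"wx": 0,"wy": 0,"wz": 0},
  {"claw": 1,"tx": 0,"ty": 0,"tz": 0,"wx": 0,"wy": 0,"wz": 0},
  {"claw": 1,"tx": 0,"ty": 0,"tz": 0,"wx": 0,"wy": 0,"wz": 0},
  {"claw": 1,"tx": 0,"ty": 0,"tz": 0,"wx": 0,"wy": 0,"wz": 0},
  {"claw": 1,"tx": 0,"ty": 0,"tz": -3,"wx": 0,"wy": 0,"wz": 0},
  {"claw": 1,"tx": 0,"ty": 0,"tz": -7,"wx": 0,"wy": 0,"wz": 0},
  {"claw": 1,"tx": 0,"ty": 0,"tz": -11,"wx": 0,"wy": 0,"wz": 0},
  {"claw": 1,"tx": 0.6,"ty": 5.5,"tz": -11,"wx": 0,"wy": 0,"wz": 0},
  {"claw": 1,"tx": 1.3,"ty": 11,"tz": -11,"wx": 0,"wy": 0,"wz": 0},
  {"claw": 1,"tx": 1.9,"ty": 16.5,"tz": -11,"wx": 0,"wy": 0,"wz": 0},
  {"claw": 1,"tx": 2.5,"ty": 22,"tz": -11,"wx": 0,"wy": 0,"wz": 0},
  {"claw": 1,"tx": 3.2,"ty": 27.5,"tz": -11,"wx": 0,"wy": 0,"wz": 0},
  {"claw": 1,"tx": 3.8,"ty": 33,"tz": -11,"wx": 0,"wy": 0,"wz": 0},
  {"claw": 1,"tx": 4.5,"ty": 38.5,"tz": -11,"wx": 0,"wy": 0,"wz": 0},
  {"claw": 1,"tx": 5.1,"ty": 44,"tz": -11,"wx": 0,"wy": 0,"wz": 0},
  {"claw": 1,"tx": 5.7,"ty": 49.5,"tz": -11,"wx": 0,"wy": 0,"wz": 0},
  {"claw": 1,"tx": 6.4,"ty": 55,"tz": -11,"wx": 0,"wy": 0,"wz": 0},
  {"claw": 1,"tx": 7,"ty": 61,"tz": -11,"wx": 0,"wy": 0,"wz": 0},
  {"claw": 1,"tx": 7,"ty": 61,"tz": -11,"wx": 0,"wy": 0,"wz": 0},
  {"claw": 1,"tx": 7,"ty": 61,"tz": -11,"wx": 0,"wy": 0,"wz": 0},
])

```text
time_s: 15.92
ee_pos: [302.5, 517.1, 227.0]
eef_rot: [-0.157, 0.988, -0.0, -0.0]
ft_force: [0.7, -0.1, -0.1]
opening: 0.998
```

```bash
python3 st.py 8; python3 meas.py 8; python3 - <<'E'
import cv2
a=cv2.imread("pics/top8.png")[160:285,215:375];cv2.imwrite("pics/top8z.png",cv2.resize(a,None,fx=4.7,fy=4.7,interpolation=cv2.INTER_CUBIC))
E
```

```text
15.925 [302.5 517.1 227. ] yaw of tool y 108.03 z [-0.    -0.001 -1.   ] op 0.998 j [-0.81  0.52 -0.48  1.66  0.27  1.03  0.51] F [ 0.7 -0.1 -0.1] M [-0.05 -0.04 -0.  ]
NL NR resid 0.06 kept 1.00
NR FR resid 0.07 kept 1.00
FR FL resid 0.08 kept 1.00
FL NL resid 0.13 kept 1.00
NL NR resid 0.10 kept 1.00
NR FR resid 0.23 kept 1.00
FR FL resid 0.15 kept 1.00
FL NL resid 0.13 kept 1.00
pillars [449.4 127.4  69.7] [461.3  -0.7  67.4] dist(130) 128.7
NL [231.22 190.75] [257.59 266.92] [462.2 149.6  68.6] gap 0.9
NR [264.01 228.88] [332.01 261.16] [477.3 -19.4  67. ] gap 2.4
FR [324.91 193.45] [324.86 172.62] [ 6.817e+02 -1.000e-01  6.760e+01] gap 2.3
FL [289.83 159.82] [252.22 178.02] [666.1 169.4  67.3] gap 2.3
NL NR 169.6 170
FL FR 170.2 170
NL FL 204.8 205
NR FR 205.3 205
normal [ 0.0021 -0.0035  1.    ] tilt deg 0.24 plane rms [ 0.47 -0.47  0.47 -0.47]
stand O [569.9  74.    0. ] yaw 5.28
knob left [536.6 184.4   0. ] lug dz rel. pivot 0.62
knob right [557.4 -40.7   0. ] lug dz rel. pivot -0.22
```

View pics/z8.png

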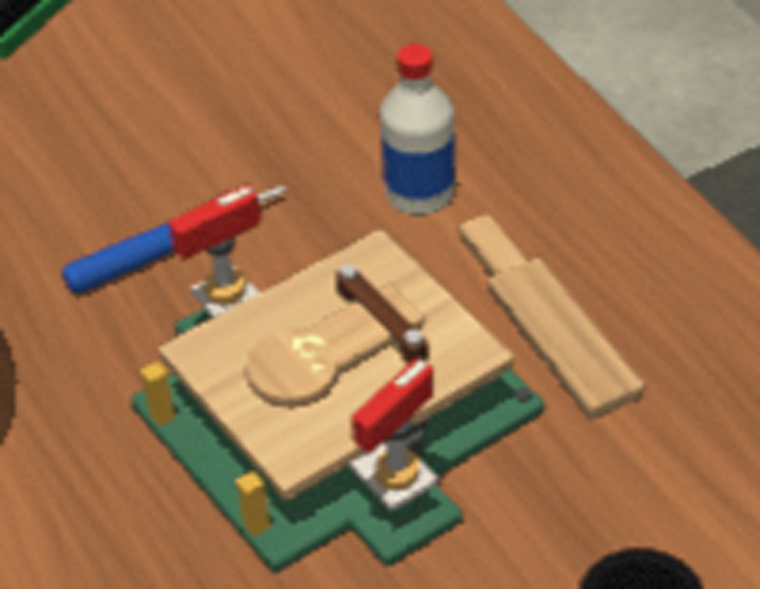

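View pics/top8z.png

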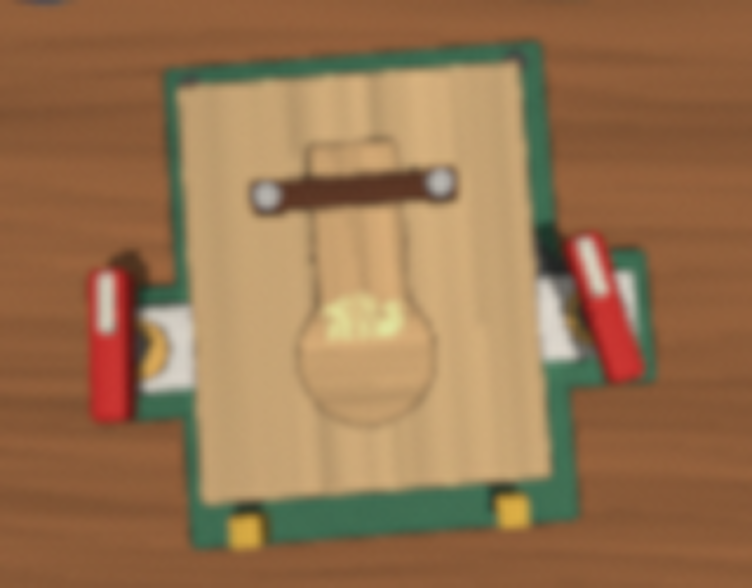

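```bash
python3 - <<'E'
import cv2
a=cv2.imread("pics/side8.png")[195:255,220:340];cv2.imwrite("pics/b8.png",cv2.resize(a,None,fx=6.6,fy=6.6,interpolation=cv2.INTER_CUBIC))
E
```

```text
(no output)
```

View pics/b8.png

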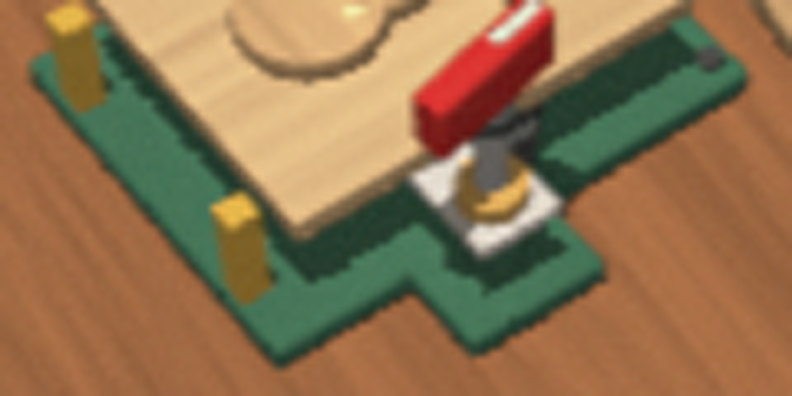

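```bash
python3 - <<'E'
from h import *
s=cv2.imread("pics/side8.png");t=cv2.imread("pics/top8.png")
def E(im,a,b,w=1.3,**k):
    l,sd,f=edge(im,a,b,w,**k);print("resid %.2f kept %.2f"%(sd,f));return l
# side, top-face edges
n=E(s,(225.8,205),(262.7,247.7)); r1=E(s,(262.7,247.7),(282.0,237.2)); r2=E(s,(311,223.3),(332.6,206.3)); f=E(s,(325.5,198),(332.6,205.5),lo=0,hi=.8)
l=E(s,(225.8,205),(229.5,203),lo=0)
S={"NR":X(n,r1),"FR":X(r2,f),"NL":np.array([225.8,204.9])}
o=(215,160)
q=lambda x,y:((x+.5)/4.7-.5+o[0],(y+.5)/4.7-.5+o[1])
n=E(t,q(192,548),q(580,518),w=1.8);r=E(t,q(580,518),q(541,41),w=1.8,skip=[(.25,.62)]);f=E(t,q(541,41),q(165,68),w=1.8);l=E(t,q(165,68),q(192,548),w=1.8,skip=[(.4,.8)])
T={"NR":X(n,r),"FR":X(r,f),"NL":X(n,l),"FL":X(f,l)}
for k in S:
    P,e=tri(S[k],T[k]);print(k,S[k].round(1),T[k].round(1),P.round(1),"gap",round(e,1))
E
```

```text
resid 0.17 kept 0.87
resid 0.02 kept 0.85
resid 0.12 kept 1.00
resid 0.09 kept 1.00
resid 0.08 kept 1.00
resid 0.19 kept 1.00
resid 0.06 kept 1.00
resid 0.06 kept 1.00
resid 0.01 kept 0.94
NR [262.5 248.7] [338.1 270.3] [456.1 -36.8  13.2] gap 1.7
FR [334.4 206.7] [329.7 168. ] [704.6 -13.4   8.5] gap 0.4
NL [225.8 204.9] [256.9 276.5] [438.6 156.8  14.6] gap 2.6
```

```bash
python3 - <<'E'
from h import *
res={}
for tag in "058":
  for n,boxes in(("side",{"L":(222,190,240,204),"R":(247,219,265,233)}),("top",{"L":(260,265,275,280),"R":(316,261,331,276)})):
    im=cv2.imread(f"pics/{n}{tag}.png")
    for k,(x0,y0,x1,y1) in boxes.items():
        u=cv2.resize(im[y0:y1,x0:x1],None,fx=8,fy=8,interpolation=cv2.INTER_LINEAR);h=cv2.cvtColor(u,cv2.COLOR_BGR2HSV)
        m=cv2.inRange(h,(14,130,165),(30,255,255));nn,l,s,c=cv2.connectedComponentsWithStats(m);i=1+s[1:,4].argmax()
        res[n,k]=(c[i]+.5)/8-.5+[x0,y0];print(n,k,res[n,k].round(2),s[i].tolist())
  for k in"LR":
    P,e=tri(res["side",k],res["top",k]);print(tag,k,P.round(1),"gap",round(e,1))
    for z in(68,):print("  onz68 side-top",(onz("side",res["side",k],z)-onz("top",res["top",k],z)).round(1))
E
```

```text
side L [230.05 196.9 ] [38, 37, 62, 45, 1870]
side R [255.11 226.56] [42, 44, 53, 42, 1374]
top L [266.75 273.1 ] [35, 43, 46, 52, 2119]
top R [323.75 268.69] [42, 40, 47, 52, 2152]
0 L [448.8 128.1  71.1] gap 1.2
  onz68 side-top [-0.   2.9  0. ]
0 R [460.3  -0.9  68.5] gap 1.9
  onz68 side-top [-1.6  1.2  0. ]
side L [229.98 196.96] [38, 37, 63, 45, 1862]
side R [255.13 226.58] [42, 44, 53, 42, 1399]
top L [266.74 273.11] [34, 42, 48, 54, 2227]
top R [323.76 268.71] [42, 39, 47, 54, 2243]
5 L [448.6 128.2  70.8] gap 1.4
  onz68 side-top [-0.3  2.8  0. ]
5 R [460.3  -0.9  68.4] gap 1.9
  onz68 side-top [-1.6  1.1  0. ]
side L [229.88 196.99] [38, 37, 59, 45, 1807]
side R [255.12 226.58] [42, 44, 53, 42, 1403]
top L [266.75 273.13] [34, 42, 48, 54, 2280]
top R [323.77 268.73] [42, 39, 48, 54, 2298]
8 L [448.5 128.2  70.8] gap 1.6
  onz68 side-top [-0.5  2.9  0. ]
8 R [460.3  -0.9  68.5] gap 1.9
  onz68 side-top [-1.5  1.1  0. ]
```

```bash
python3 -c "
from cell import ctrl
print(ctrl.job_done(), ctrl.sense()['time_s'])"
```

```text
the job is handed in; nothing more can be done
the job is handed in; nothing more can be done
```

I levelled the plate using only the knobs and handed the job in at about 16 s. The last camera measurement put the plate 0.24° off level.

- **Moves:** I gripped the left knob and turned it 105° anticlockwise, then turned the right knob 110° anticlockwise. I then let go and moved the arm clear. One early move call was refused for missing fields; nothing moved, and I resent it.
- **Plate height:** The left lug went from about 6.8 mm too high to +0.6 mm, and the right from about 7.1 mm too high to −0.2 mm. The plate's measured sides came out at 169.6 to 170.2 mm and 204.8 to 205.3 mm, against 170 and 205 mm given. The four corners were within about 0.5 mm of lying in one plane.
- **Checks that disagreed:**
  - The yellow pillar tops measured about 70.8 mm (left) and 68.5 mm (right), where both should be 68 mm. Against them the plate's near edge looks 1.5 to 2.2 mm low, which would mean a tilt of up to about 0.6°.
  - The starting left lug height, 6.8 mm measured against the 7 mm minimum given, points slightly the other way.
  - I also tried the stand's base as a level reference, but its edges were too unclear to use.
- **Bystanders:** The glue, tape, screwdriver and spare blank look unmoved in the pictures. At each reading between moves, the wrist force was under 20 N.

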